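# Feed one dish from the magazine into the plate imager

### The arm

A 6-joint arm with a two-finger parallel gripper is mounted at the origin on the work surface; the furniture and walls round the work are solid. World frame = base frame: x ahead of the robot, y to its left, z up, the work surface at z = 0. Lengths are in m, angles in rad, forces in N, time in s.
With the tool pointing down it reaches from about 0.275 to 0.725 m from the base axis. Payload 5.6 kg.
Tool frame: the origin (TCP) lies midway between the tips of the shut fingers; the grasp point (between the pads) lies 19 mm behind it; z points along the fingers, y is the direction in which the jaws open and shut (so a half turn about z gives the same grasp; the last joint's range is limited). The gripper opens to 85 mm and grips with 20 to 120 N. Pads are 22 mm wide; open, the fingers measure 114 mm over their backs; the gripper's body (76 mm by 85 mm) begins 54 mm behind the grasp point. The pads swing forward as they close: fully open they stand 13 mm farther back than shut.
Start: joints at [0.285, 0.255, 0.108, 0, -1.424, -0.285], TCP at [0.55, 0, 0.231] pointing down, gripper open.
Joint ranges: [-2.95, 2.95], [-1.21, 1.97], [-1.09, 1.5], [-2.87, 1.71], [-2.94, -0.07], [-3.05, 3.05]. Speed limits (rad/s): [2.57, 2.57, 3.14, 3.14, 3.14, 3.14].

### API

Orientations are given as a unit quaternion [w, x, y, z].
In Python, from station import ctrl gives the robot as it stands. Calls block until the motion is done:
- ctrl.move_pose(position, orientation): joint-space move of the TCP to a pose.
- ctrl.movel(position, ori=None, speed=0.15): straight line of the TCP; ori=None keeps the orientation; speed is the mean speed in m/s.
- ctrl.movej(angles): joint-space move.
- ctrl.move_gripper(opening): finger opening in m; the grip force is fixed at half the most; returns when the fingers have stopped.
- ctrl.hold(seconds).
- ctrl.inverse_kinematics(position, orientation): joint angles nearest the present ones, or None.
- ctrl.capture(name): name is "scene" or "side" or "wrist"; returns a dict with "color" (480x640x3 uint8, red, green, blue), "fx", "fy", "cx", "cy" (pixels), "xyz" and "orientation" of the camera in the world. Camera axes: x right, y down, z forward; pixel columns grow to the right and rows downward; lengths in m; the calibration is good to about 2 mm. A picture is of the moment at which its call begins. There is no depth.
A pose or a line that the arm cannot do raises ctrl.IKError and nothing moves.
- ctrl.sign_off(): hands the job in, once; it reports no verdict.
Trained networks look in the newest picture that a camera, given by its name, has taken for a name from the list of things; names that differ only in an ending like _2 or _b are one class to them, and where a whole thing is asked for, a point or a joint stands for the part that bears it (a point fixed in the world has none). Each returns a list of dicts, best first, with "score" (0 to 1); they miss things now and then, are a little off and sometimes report something else, mostly with a low value. They report only what shows in the picture. A call takes as long as a camera call. They do not tell look-alikes from the thing itself.
- ctrl.regions_of(camera, thing): "mask" (480x640 bool, what is visible of it) and "point" ([column, row] as shares, 0 to 1, of the picture: columns of its width, rows of its height, amid what is visible of it).
- ctrl.place_of(camera, thing): "point" ([column, row] as shares, 0 to 1, of the picture: columns of its width, rows of its height: a listed point, or the origin of a listed thing).
Readings, each from a call of its own:
- ctrl.current_time_s(): time.
- ctrl.current_joints(): joint angles.
- ctrl.current_dq(): joint speeds.
- ctrl.current_tau(): joint torques, N m.
- ctrl.current_tcp_pos(): TCP position.
- ctrl.current_tcp_rot(): TCP orientation.
- ctrl.current_force(): force on the tool from outside, world axes, zero at the start.
- ctrl.current_moment(): the same for the moment, N m.
- ctrl.current_width(): finger opening in m.
Only numpy, scipy, OpenCV 4.12 (cv2) and the standard library are available. Lean on these libraries where they do the work, as an engineer would, in place of code of your own. Each camera call takes 0.05 s, during which the arm holds its last target.

### The job

Feed the bottom Petri dish of the stack into the imager: push the feed slide by its knob, firmly enough to break it out of its parking catch and then on, gently, until you feel the dish come up against the hidden stop under the hood, and keep it lightly pressed there for a moment. Then draw the slide all the way back into its catch so that the rest of the stack drops, and finally press the light shutter fully down. Leave the other things on the table alone.

Things in the scene. Friction and masses are not known exactly. Their poses are not given: they have to be found in the camera images.
- feeder: Dish feeder, white and aluminium bench unit, 175 x 360 mm, fixed; its place and yaw differ. Origin: on the table under the magazine's centre; +y = feed direction (slide at -y, imager hood at +y). Magazine: plate 106 x 94 mm (top z 0.102) with hanging rods; the stack stands in it on a bed at z 0.022; the exit gap is 19.5 mm high, for one dish. The slide's rail lies at x -0.092.
- slide_knob (a point): Grip point of the feed slide's black knob, an upright cylinder 24 mm in diameter, z 0.074 to 0.108 above the table (this point at z 0.091), on a 12 mm steel post 37 mm high. Parked it is at (-0.092, -0.130, 0.091) in the feeder's frame; it moves along the feeder's +y. The magazine's plate is 27 mm from its side as it passes.
- feed_slide (a joint): Slide travel along feeder +y (m): 0 parked, limit 0.140. After 5 mm play its 11 mm thick fork pushes the bottom dish and carries the rest of the stack until drawn back. A spring catch holds it parked: it takes some 8 to 15 N to leave, free past 12 mm; coming back it resists from 12 to 6 mm, then draws it in. Elsewhere it rubs with about 3 N.
- imager: Grey hood, 108 x 129 mm, roof z 0.068, black camera turret on it (top z 0.109); part of the feeder, origin 0.120 m along +y from the feeder's, same axes. The stop inside is out of sight and set differently each time: the dish meets it with its centre 26 mm before to 4 mm past this origin in y (travel 0.099 to 0.130). Rubber face, about 8 N/mm; over 20 N breaks the dish.
- shutter (a joint): Light shutter, a dark steel plate that slides down in front of the hood's mouth: value 0 up and open (starts at 0 to 0.004), 0.0215 fully down and shut (m). It stays where it is left (friction 2.5 N).
- shutter_tab (a point): Top centre of the shutter's red press pad (36 x 22 mm, flat, level), which stands out over the front of the hood roof: open it is at (0, 0.0795, 0.0955) in the feeder's frame, shut 21.5 mm lower. There is 33 mm from it to the magazine plate (which reaches z = 0.102) and 37 mm to the camera turret.
- dish_0: The bottom Petri dish of the stack, the one to be fed: closed, round, clear with pale filling, 72 mm in diameter, 15 mm high, about 30 g. Origin: centre of its underside. It stands on the bed (z = 0.022).
- dish_1: The second Petri dish from below, the same; it has to drop onto the bed.
- dish_2: The third Petri dish from below, the same.
- dish_3: The top Petri dish, the same; its top is at z = 0.082.
- timer: Bystander: white lab timer, 62 x 64 x 19 mm, lying. Origin: centre of its underside.
- tape_roll: Bystander: roll of paper tape, 64 mm in diameter, 19 mm high, lying flat. Origin: centre of its underside.
- slide_box: Bystander: grey slide box, 71 x 98 x 37 mm. Origin: centre of its underside.
- beaker: Bystander: small clear beaker, 48 mm in diameter, 58 mm high. Origin: centre of its underside.
- wash_bottle: Bystander: white wash bottle with red cap, 69 mm in diameter, 222 mm high. Origin: on its underside, 17 mm beside its axis.
Mind the look-alikes: they are no part of the job. Leave any purple look-alike of the dish_3 alone.

How it is judged:
On the way, in this order (a step that is already met when the one before it is completed fails the run):
1. the bottom dish is pushed under the hood until it presses on the hidden stop (over 2 N for 0.2 s) (y of dish_0 in the frame of imager between -0.03 and 0.01 m and z of dish_0 in the frame of imager below 0.026 m and angle between dish_0's own z axis and vertical below 0.1 rad and contact force between dish_0 and imager above 2 N), for 0.2 s.
2. the slide is back in its catch, the fed dish stays at the stop and the rest of the stack has dropped onto the bed (y of dish_0 in the frame of imager between -0.03 and 0.01 m and z of dish_0 in the frame of imager below 0.026 m and angle between dish_0's own z axis and vertical below 0.1 rad and value of joint feed_slide below 0.004 m and z of dish_1 in the frame of feeder below 0.026 m and z of dish_2 in the frame of feeder below 0.041 m and z of dish_3 in the frame of feeder below 0.056 m and horizontal distance between each of dish_1, dish_2, dish_3 and feeder below 0.006 m), for 0.2 s.
3. the light shutter is fully down (value of joint shutter above 0.0195 m), for 0.2 s.
At the end, for the whole second after the job is handed in: Fed dish flat under the hood (centre 30 mm before to 10 mm past the imager origin along y); slide within 4 mm of parked; the other three dishes one step lower in the magazine (within 4 mm in height, 6 mm of its axis); dishes at rest; shutter within 2 mm of fully down (all of step 2 and linear speed of each of dish_0, dish_1, dish_2, dish_3 below 0.02 m/s and value of joint shutter above 0.0195 m); the robot touches nothing.
It fails at once if the fed dish is pressed on the stop with more than 20 N (contact force between dish_0 and imager above 20 N).
It fails at once if a second dish leaves the magazine (horizontal distance between any of dish_1, dish_2, dish_3 and feeder above 0.02 m).
It fails at once if a bystander is moved by more than 20 mm or tipped over (distance of any of timer, tape_roll, slide_box, beaker, wash_bottle from where it was at the start of the episode above 0.02 m or angle between any of timer, tape_roll, slide_box, beaker, wash_bottle's own z axis and vertical above 0.5 rad).
It also fails if it takes over 51 s, if anything falls off the work surface, if the arm or the gripper's body presses on something with over 40 N, if the wrist force passes 120 N, or if a joint passes its speed limit or range.

## Working session

There is one attempt and no reset: what is moved stays moved. The work goes in short steps, each a Python script; the robot and the scene stay as the last script left them, time stands still between calls to the robot, and variables do not carry over. Pictures are saved under pics/ and viewed, and the job is handed in when it is done.

```bash
ls; mkdir -p pics
python3 - <<'E'
from station import ctrl
import cv2
for n in ["scene","side","wrist"]:
    c=ctrl.capture(n)
    cv2.imwrite(f"pics/a_{n}.png",c["color"][:,:,::-1])
    print(n,c["fx"],c["fy"],c["cx"],c["cy"],c["xyz"],c["orientation"])
    for t in ["feeder","slide_knob","shutter_tab","imager","dish_3","dish_0"]:
        for r in ctrl.place_of(n,t)[:3]:
            print(t,round(r["score"],2),[round(r["point"][0]*640,1),round(r["point"][1]*480,1)])
print(ctrl.current_time_s(),ctrl.current_tcp_rot(),ctrl.current_force())
E
```

```text
pics
scene 533.1441891639296 533.1441891639296 320.05359618641785 240.3890033866109 [-0.16257261 -0.72482234  0.57392375] [-0.49500144  0.77571231 -0.33298873  0.20582148]
feeder 0.56 [326.3, 294.4]
slide_knob 0.85 [352.5, 289.6]
shutter_tab 0.59 [292.1, 242.9]
dish_3 0.73 [324.5, 280.0]
dish_3 0.69 [253.8, 251.8]
dish_3 0.65 [323.5, 273.4]
dish_0 0.73 [324.5, 280.0]
dish_0 0.69 [253.8, 251.8]
dish_0 0.65 [323.5, 273.4]
side 463.3482343857575 463.3482343857575 330.85752971759723 242.6854704270446 [ 0.47475226 -0.70039322  0.63119222] [-0.42579494  0.90227529 -0.05975139  0.03205846]
feeder 0.84 [318.4, 282.0]
slide_knob 0.72 [275.4, 309.1]
shutter_tab 0.58 [302.4, 219.8]
imager 0.54 [312.9, 267.1]
dish_3 0.91 [312.6, 255.3]
dish_3 0.73 [316.9, 260.9]
dish_3 0.73 [435.0, 211.5]
dish_0 0.91 [312.6, 255.3]
dish_0 0.73 [316.9, 260.9]
dish_0 0.73 [435.0, 211.5]
wrist 341.9584434476554 341.9584434476554 319.8008131047474 236.99300824533552 [ 0.54966412 -0.0751759   0.37271441] [4.23636802e-04 6.46480483e-04 9.89189507e-01 1.46640792e-01]
shutter_tab 0.69 [347.5, 246.5]
shutter_tab 0.23 [459.4, 238.3]
imager 0.72 [342.1, 251.6]
dish_3 0.95 [83.8, 321.2]
dish_3 0.73 [334.6, 152.5]
dish_3 0.73 [306.5, 364.3]
dish_0 0.95 [83.8, 321.2]
dish_0 0.73 [334.6, 152.5]
dish_0 0.73 [306.5, 364.3]
1.05 [ 7.59024480e-06  7.07112852e-01 -7.07100710e-01 -1.84787993e-05] [ 0.35912077 -0.10161595 -0.88453128]
```

View pics/a_scene.png

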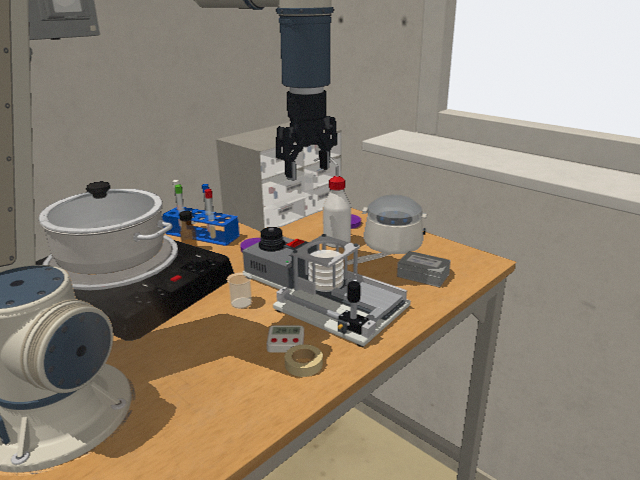

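View pics/a_side.png

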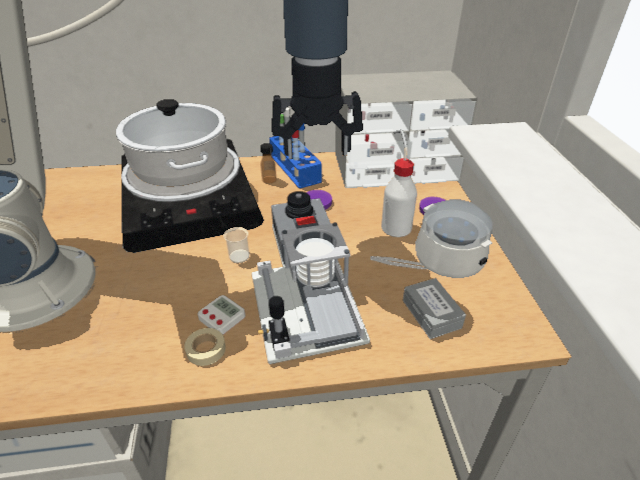

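View pics/a_wrist.png

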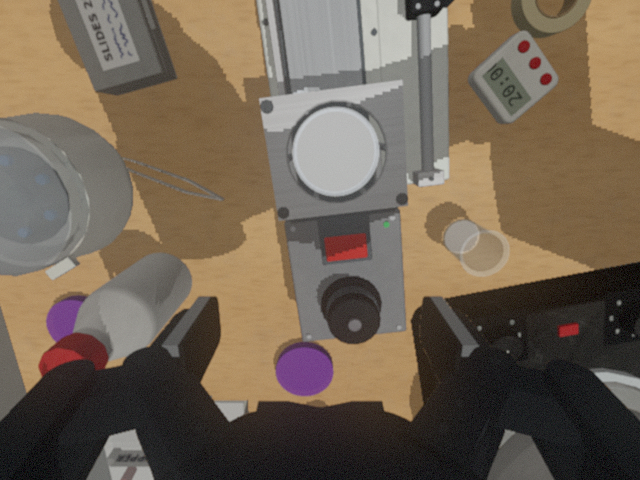

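```bash
cat > h.py <<'E'
import numpy as np
from scipy.spatial.transform import Rotation as R
def rot(q): return R.from_quat([q[1],q[2],q[3],q[0]])
def proj(c,P):
    p=rot(c["orientation"]).inv().apply(np.atleast_2d(P)-c["xyz"])
    return np.c_[c["fx"]*p[:,0]/p[:,2]+c["cx"],c["fy"]*p[:,1]/p[:,2]+c["cy"]]
def f2w(f,P):
    P=np.atleast_2d(np.array(P,float)); return R.from_euler('z',f[2]).apply(P)+[f[0],f[1],0]
E
python3 - <<'E'
from station import ctrl
import cv2,numpy as np
from h import *
from scipy.optimize import least_squares
C={n:ctrl.capture(n) for n in ["scene","side","wrist"]}
obs=[("wrist",(-.053,-.047,.102),(403,82)),("wrist",(.053,-.047,.102),(261,98)),("wrist",(-.053,.047,.102),(408,207)),("wrist",(.053,.047,.102),(278,217)),
("wrist",(0,.0795,.0955),(346.5,247.5)),("wrist",(0,0,.082),(336,151)),
("wrist",(.054,.1845,.068),(303,339)),("wrist",(-.054,.1845,.068),(407,331)),
("side",(-.092,-.130,.091),(275.4,309.1)),("scene",(-.092,-.130,.091),(352.5,289.6)),
("side",(0,.0795,.0955),(306,221))]
def res(f): return np.concatenate([(proj(C[c],f2w(f,p))[0]-u) for c,p,u in obs])
s=least_squares(res,[0.53,-0.2,0],loss="soft_l1",f_scale=2)
print(s.x,res(s.x).reshape(-1,2).round(1))
np.save("feeder.npy",s.x)
f=s.x
# overlays
for n in C:
    im=C[n]["color"][:,:,::-1].copy()
    for p in [(-.053,-.047,.102),(.053,-.047,.102),(-.053,.047,.102),(.053,.047,.102),(0,.0795,.0955),(0,0,.082),(.054,.1845,.068),(-.054,.1845,.068),(-.092,-.13,.108),(-.092,-.13,.091),(-.092,-.13,.074)]:
        u=proj(C[n],f2w(f,p))[0]
        cv2.circle(im,(int(round(u[0])),int(round(u[1]))),2,(0,255,0),-1)
    if n!="wrist":
        u=proj(C[n],f2w(f,(0,0,.06)))[0].astype(int)
        im=im[u[1]-90:u[1]+90,u[0]-120:u[0]+120]; im=cv2.resize(im,(720,540),interpolation=cv2.INTER_CUBIC)
    cv2.imwrite(f"pics/b_{n}.png",im)
print(f2w(f,[(-.092,-.13,.091),(0,.0795,.0955),(0,.12,0)]))
E
```

```text
[ 0.53619393 -0.06016228  0.1120776 ] [[ 0.9 -3. ]
 [-1.4 -1.2]
 [ 0.8 -1.3]
 [ 0.5  3.1]
 [-0.2  0.6]
 [ 0.4  1.3]
 [-1.8  2.5]
 [-0.3  0.1]
 [-0.  -0.7]
 [ 0.4  2.5]
 [-0.4 -1. ]]
[[ 0.45931075 -0.19963621  0.091     ]
 [ 0.5273024   0.01883893  0.0955    ]
 [ 0.52277276  0.05908483  0.        ]]
```

View pics/b_side.png

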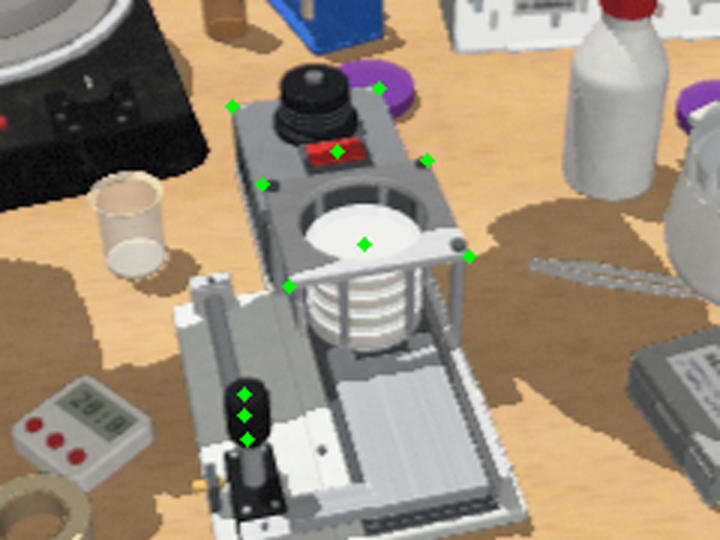

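View pics/b_wrist.png

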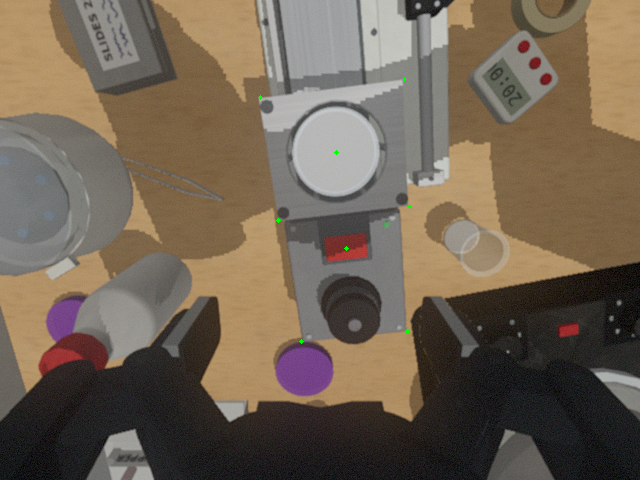

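View pics/b_scene.png

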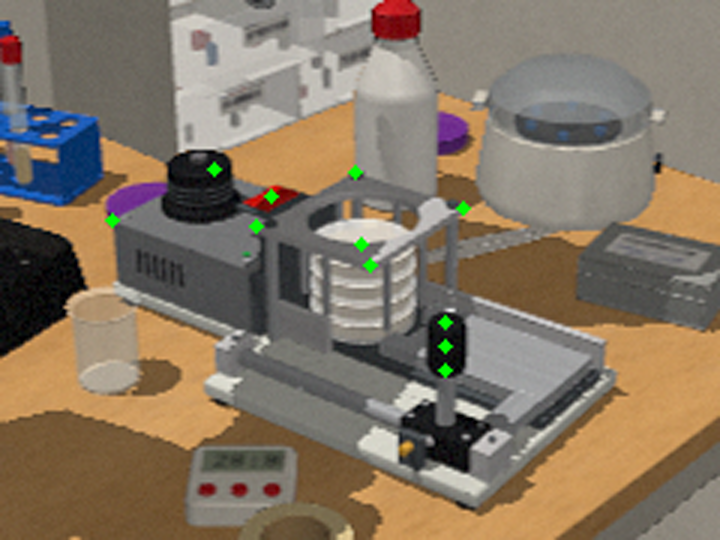

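```bash
cat >> h.py <<'E'
def ori(psi,flip=1):
    y=flip*np.array([-np.sin(psi),np.cos(psi),0]); z=np.array([0,0,-1.]); x=np.cross(y,z)
    q=R.from_matrix(np.c_[x,y,z]).as_quat(); return np.array([q[3],q[0],q[1],q[2]])
E
python3 - <<'E'
from station import ctrl
import cv2,numpy as np
from h import *
f=np.load("feeder.npy")
k=f2w(f,(-.092,-.13,.2))[0]
for fl in (1,-1):
    j=ctrl.inverse_kinematics(k,ori(f[2],fl)); print(fl,None if j is None else np.round(j,2))
fl=min((1,-1),key=lambda s:abs(ctrl.inverse_kinematics(k,ori(f[2],s))[5]) )
print(fl); o=ori(f[2],fl); np.save("o.npy",o)
t=ctrl.current_time_s()
ctrl.move_pose(k,o); print(ctrl.current_time_s()-t,ctrl.current_width(),ctrl.current_force())
C={n:ctrl.capture(n) for n in ["side","wrist"]}
for n in C:
    im=C[n]["color"][:,:,::-1].copy()
    for p in [(-.092,-.13,.108),(-.092,-.13,.074),(-.053,-.047,.102),(-.053,.047,.102),(.053,-.047,.102),(.053,.047,.102)]:
        u=proj(C[n],f2w(f,p))[0]
        cv2.circle(im,(int(round(u[0])),int(round(u[1]))),2,(0,255,0),-1)
    cv2.imwrite(f"pics/c_{n}.png",im)
    print(n,[(round(r["score"],2),np.round(np.array(r["point"])*[640,480],1)) for r in ctrl.place_of(n,"slide_knob")],proj(C[n],f2w(f,(-.092,-.13,.091))))
E
```

```text
1 [-0.1   0.17 -0.08  0.   -1.32 -1.36]
-1 [-0.1   0.17 -0.08  0.   -1.32  1.78]
1
1.0083 0.08547686071185677 [0.33611854 0.2269217  0.30296949]
side [(0.64, array([275.3, 308.2])), (0.47, array([312.9, 271.4]))] [[275.38170937 308.42513664]]
wrist [(0.87, array([322.1, 236.4])), (0.53, array([532.6, 439.9]))] [[320.9921161  233.96732136]]
```

View pics/c_wrist.png

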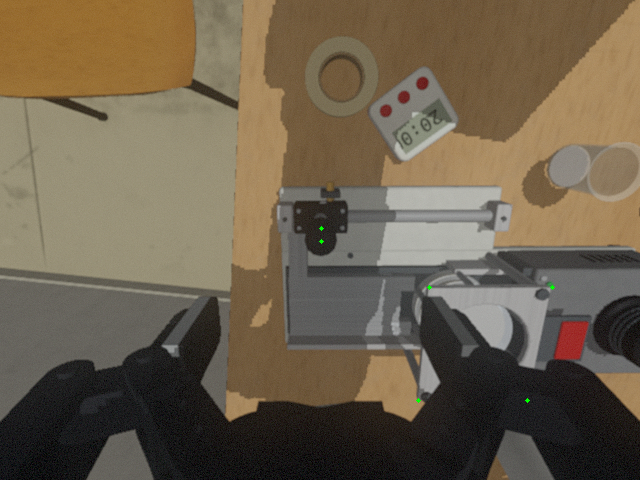

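View pics/c_side.png

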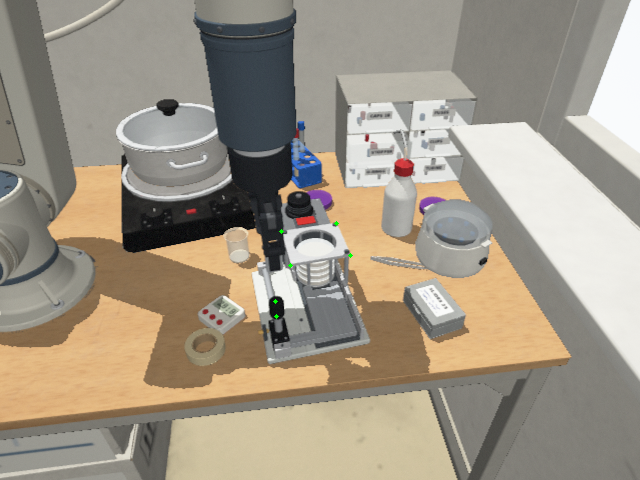

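Candidates for the knob in the wrist picture: the black knob on the post at (321,238) and the black turret at (620,330). The first stands on the rail, at the −y end of the slide, so I'll take that one. The purple discs near (304,369) in the first wrist picture are look-alikes and I'll leave them alone. Descending and gripping now.

Run:
```python
from station import ctrl
import cv2,numpy as np
from h import *
f=np.load("feeder.npy"); o=np.load("o.npy")
t=ctrl.current_time_s()
F=lambda: R.from_euler('z',-f[2]).apply(ctrl.current_force()).round(2)
f0=F()
ctrl.movel(f2w(f,(-.092,-.13,.072))[0],speed=.12); print(F(), f0)
w=ctrl.move_gripper(0.0); print(w,ctrl.current_width(),F(),ctrl.current_tcp_pos(),ctrl.current_time_s())
t=ctrl.current_time_s(); p=ctrl.current_tcp_pos()
print([F() for _ in range(4)],ctrl.current_time_s()-t)
ctrl.hold(0.3); print(F())
c=ctrl.capture("side");im=c["color"][180:400,180:400,::-1]
cv2.imwrite("pics/d.png",cv2.resize(im,None,fx=2.7,fy=2.7,interpolation=cv2.INTER_CUBIC))
```

```text
[-0.96 -0.81  1.1 ] [-0.53  1.23 -0.39]
False 0.022631191877624593 [-0.9   5.05  4.55] [ 0.45928068 -0.19891091  0.07237054] 4.225
[array([-0.9 ,  5.05,  4.55]), array([-0.9 ,  5.05,  4.55]), array([-0.9 ,  5.05,  4.55]), array([-0.9 ,  5.05,  4.55])] 0.0
[-1.59  4.96  5.14]
```

View pics/d.png

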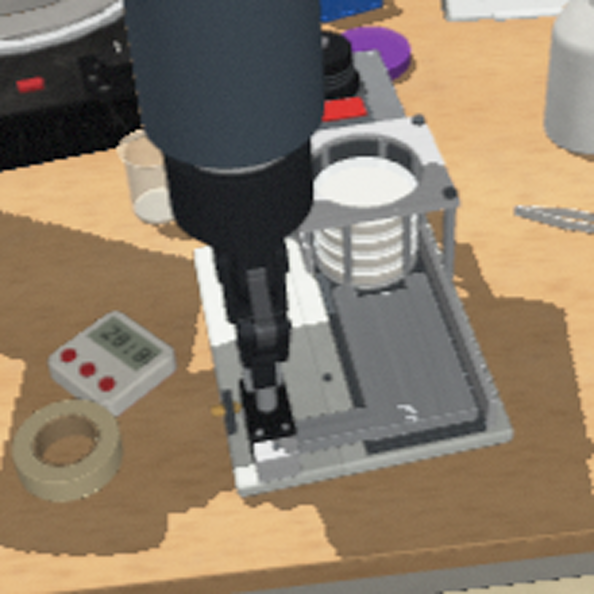

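Run:
```python
from station import ctrl
import numpy as np
from h import *
f=np.load("feeder.npy")
F=lambda: R.from_euler('z',-f[2]).apply(ctrl.current_force()).round(2)
p0=ctrl.current_tcp_pos(); p0=np.array(p0); np.save("p0.npy",p0)
d=np.array([-np.sin(f[2]),np.cos(f[2]),0])
tr=lambda: round(float((np.array(ctrl.current_tcp_pos())-p0)@d),5)
for s,v in [(.004,.02),(.012,.02),(.02,.03),(.05,.06),(.075,.06),(.088,.04),(.09,.02),(.091,.01)]:
    t=ctrl.current_time_s(); ctrl.movel(p0+d*s,speed=v)
    print(s,tr(),F(),round(ctrl.current_time_s()-t,2),ctrl.current_width())
print(ctrl.current_time_s())
```

```text
0.004 0.00338 [-0.29 -5.23  0.23] 0.38 0.022245523573649624
0.012 0.01166 [-1.19 -4.65  0.95] 0.55 0.022397440400604086
0.02 0.02026 [-2.29 -2.06  3.16] 0.42 0.022450776807622953
0.05 0.05025 [-3.51 -0.2   3.87] 0.65 0.02223293121169571
0.075 0.07542 [-5.27  0.55  7.64] 0.57 0.02231264599915391
0.088 0.08806 [-5.77 -0.7   5.42] 0.47 0.022585203011249944
0.09 0.08978 [-6.05 -2.65  5.76] 0.25 0.022375364130226512
0.091 0.0906 [-5.22 -3.26  5.74] 0.25 0.022609505832692844
8.1167
```

Run:
```python
from station import ctrl
import numpy as np
from h import *
f=np.load("feeder.npy");p0=np.load("p0.npy")
F=lambda: R.from_euler('z',-f[2]).apply(ctrl.current_force()).round(2)
d=np.array([-np.sin(f[2]),np.cos(f[2]),0]); ex=np.array([np.cos(f[2]),np.sin(f[2]),0])
tr=lambda: round(float((np.array(ctrl.current_tcp_pos())-p0)@d),5)
s=.091; off=0; log=[]
while s<.134:
    s+=.0008; off=min(off+.0001,.0007)
    ctrl.movel(p0+d*s-ex*off,speed=.01)
    y=F(); log.append((round(s,4),tr(),*y)); print(*log[-1])
    if y[1]<-9.5: break
print(ctrl.current_time_s())
```

```text
0.0918 0.09132 -4.09 -4.04 5.11
0.0926 0.09213 -4.2 -3.94 5.58
0.0934 0.09294 -4.77 -4.2 4.93
0.0942 0.09374 -3.62 -2.96 4.62
0.095 0.09455 -3.03 -3.66 3.88
0.0958 0.09535 -3.41 -4.37 3.79
0.0966 0.09619 -3.78 -4.31 3.49
0.0974 0.09707 -2.73 -3.9 4.94
0.0982 0.0979 -2.39 -3.9 4.28
0.099 0.09877 -2.39 -4.26 4.2
0.0998 0.09961 -3.19 -3.98 3.45
0.1006 0.10045 -3.61 -4.46 3.62
0.1014 0.10128 -4.14 -2.83 4.08
0.1022 0.10189 -3.43 -4.58 3.41
0.103 0.10233 -3.16 -7.11 3.36
0.1038 0.10275 -2.51 -8.71 2.8
0.1046 0.10315 -2.38 -11.38 1.62
12.3667
```

Run:
```python
from station import ctrl
import numpy as np,cv2
from h import *
f=np.load("feeder.npy");p0=np.load("p0.npy")
F=lambda: R.from_euler('z',-f[2]).apply(ctrl.current_force()).round(2)
d=np.array([-np.sin(f[2]),np.cos(f[2]),0]); ex=np.array([np.cos(f[2]),np.sin(f[2]),0])
tr=lambda: round(float((np.array(ctrl.current_tcp_pos())-p0)@d),5)
for _ in range(3): ctrl.hold(.3); print(tr(),F())
for s,v in [(.098,.02),(.06,.06),(.02,.06),(.012,.03),(.004,.02),(0,.02),(-.0005,.01)]:
    ctrl.movel(p0+d*s-ex*.0007*s/.1,speed=v); print(s,tr(),F())
ctrl.hold(.3);print(tr(),F(),ctrl.current_time_s())
for n in ["scene","side"]:
    c=ctrl.capture(n);u=proj(c,f2w(f,(0,0,.06)))[0].astype(int)
    im=c["color"][u[1]-90:u[1]+90,u[0]-120:u[0]+120,::-1]
    cv2.imwrite(f"pics/e_{n}.png",cv2.resize(im,(720,540),interpolation=cv2.INTER_CUBIC))
```

```text
0.10314 [ -1.93 -12.21   1.  ]
0.10313 [ -2.01 -11.82   0.95]
0.10315 [ -2.94 -11.32   1.01]
0.098 0.09877 [-3.49  0.36  5.52]
0.06 0.06052 [-4.78  0.4   5.47]
0.02 0.02051 [-4.36  0.31  5.29]
0.012 0.01257 [-3.66  0.86  4.38]
0.004 0.00655 [-4.13  9.81 10.1 ]
0 0.00102 [-4.65  3.16  6.21]
-0.0005 0.00049 [-3.74  1.6   5.8 ]
0.00049 [-3.57  2.93  5.97] 17.2167
```

View pics/e_scene.png

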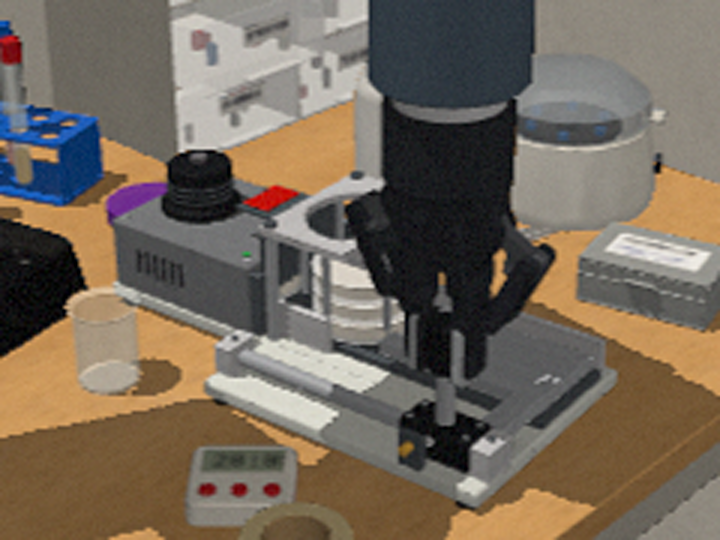

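View pics/e_side.png

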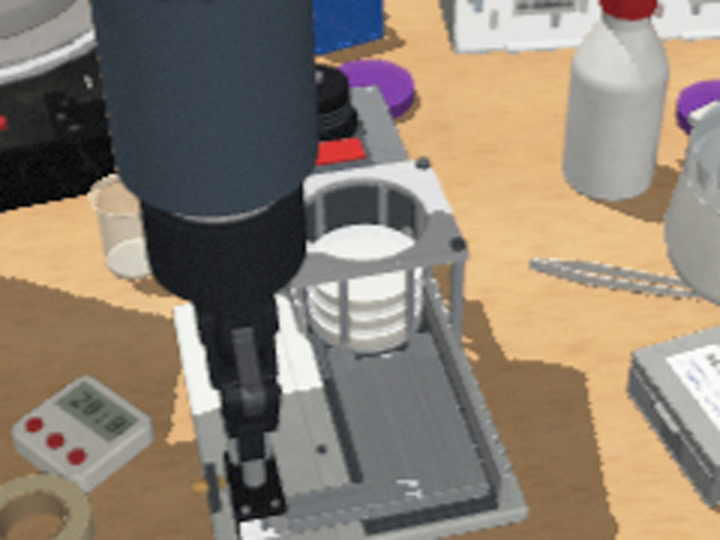

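Run:
```python
from station import ctrl
import numpy as np,cv2
from h import *
f=np.load("feeder.npy")
F=lambda: R.from_euler('z',-f[2]).apply(ctrl.current_force()).round(2)
ctrl.move_gripper(.085); print(F(),ctrl.current_width())
p=np.array(ctrl.current_tcp_pos()); p[2]=.2; ctrl.movel(p,speed=.15)
ctrl.move_gripper(0)
q=f2w(f,(0,.0795,.16))[0]
c=[ori(f[2]+np.pi/2),ori(f[2]-np.pi/2)]
J=[ctrl.inverse_kinematics(q,o) for o in c]; print([np.round(j,2) for j in J])
o=c[int(np.argmin([abs(j[5]) for j in J]))]
ctrl.move_pose(q,o); print(F(),ctrl.current_tcp_pos(),ctrl.current_time_s())
for n in ["scene","side","wrist"]:
    c=ctrl.capture(n);u=proj(c,f2w(f,(0,0,.06)))[0].astype(int)
    im=c["color"][:,:,::-1].copy()
    if n!="wrist":im=cv2.resize(im[u[1]-90:u[1]+90,u[0]-120:u[0]+120],(720,540),interpolation=cv2.INTER_CUBIC)
    cv2.imwrite(f"pics/f_{n}.png",im)
```

```text
[0.21 0.8  1.11] 0.08499488863426304
[array([ 0.33,  0.24, -0.09,  0.  , -1.24, -0.22]), array([ 0.33,  0.24, -0.09,  0.  , -1.24,  2.92])]
[-0.05  0.21  0.06] [0.5273306  0.0183938  0.16018256] 20.775
```

View pics/f_scene.png

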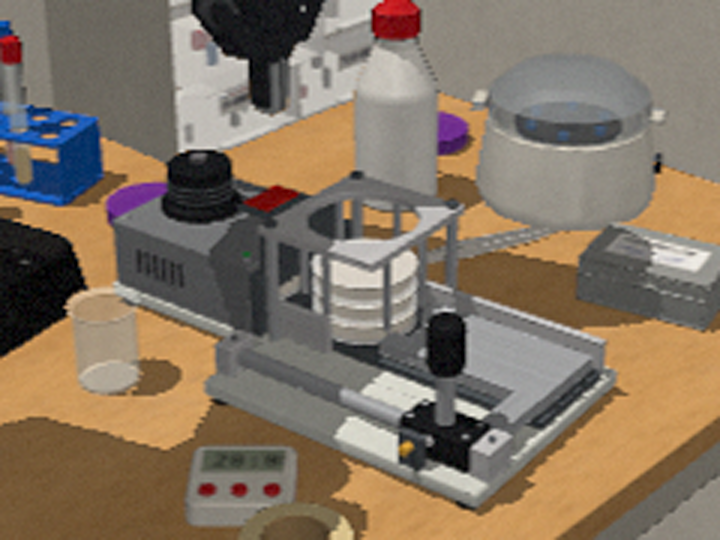

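View pics/f_wrist.png

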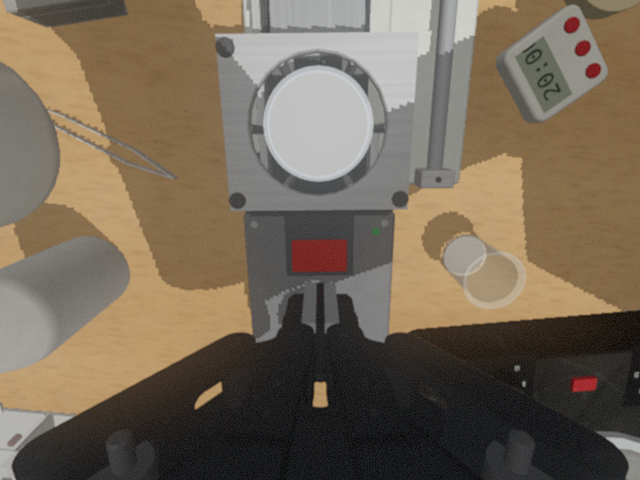

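View pics/f_side.png

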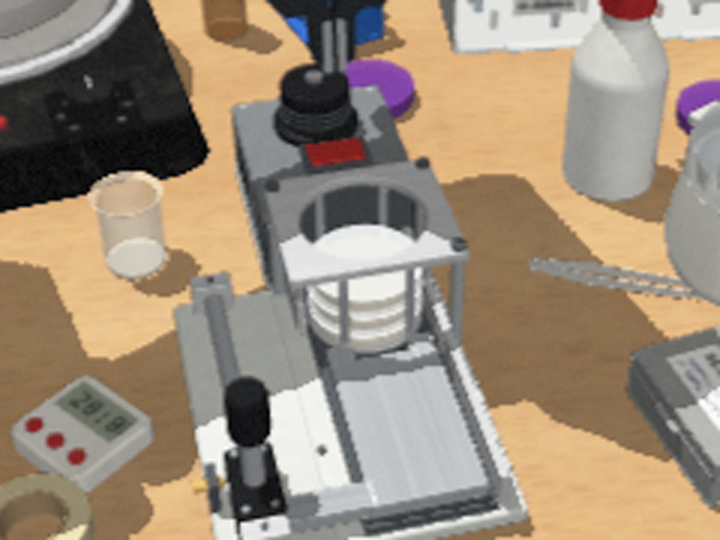

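Run:
```python
from station import ctrl
import numpy as np,cv2
from h import *
f=np.load("feeder.npy")
c=ctrl.capture("wrist"); print("pad pred",proj(c,f2w(f,[(0,.0795,.0955),(0,.0795,.0915)])))
F=lambda: R.from_euler('z',-f[2]).apply(ctrl.current_force()).round(2)
q=f2w(f,(0,.0795,.16))[0]
for z,v in [(.102,.08),(.094,.03),(.088,.03),(.08,.03),(.076,.02)]:
    q[2]=z; ctrl.movel(q,speed=v); print(z,ctrl.current_tcp_pos()[2],F())
while z>.069 and F()[2]<14:
    z-=.0008; q[2]=z; ctrl.movel(q,speed=.01); print(round(z,4),ctrl.current_tcp_pos()[2],F())
ctrl.hold(.3); print(ctrl.current_tcp_pos(),F(),ctrl.current_time_s())
q[2]=.2; ctrl.movel(q,speed=.12); ctrl.hold(.2); print(F(),ctrl.current_time_s())
for n in ["scene","side","wrist"]:
    c=ctrl.capture(n);u=proj(c,f2w(f,(0,0,.06)))[0].astype(int)
    im=c["color"][:,:,::-1].copy()
    if n!="wrist":im=cv2.resize(im[u[1]-90:u[1]+90,u[0]-120:u[0]+120],(720,540),interpolation=cv2.INTER_CUBIC)
    cv2.imwrite(f"pics/g_{n}.png",im)
```

```text
pad pred [[319.3953592  257.20237025]
 [319.40886516 255.07879838]]
0.102 0.10250290846751128 [-0.89  0.71  0.11]
0.094 0.09383360588333389 [ 0.29  0.08 -0.38]
0.088 0.08765350148843107 [ 0.01 -0.37  0.13]
0.08 0.07960787543434374 [-0.03 -0.51  0.15]
0.076 0.07575741139460848 [-0.02 -0.19 -0.16]
0.0752 0.07513213996931345 [ 0.24 -0.69  0.11]
0.0744 0.07438638603090988 [-0.32  0.49  0.97]
0.0736 0.07406649639383116 [-2.15  1.16  5.35]
0.0728 0.07398458736641539 [-4.29  2.14  9.74]
0.072 0.0739240566725096 [-6.77  2.89 14.38]
[0.52748083 0.01888842 0.07393507] [-6.51  2.46 15.28] 24.9333
[0.34 0.36 0.02] 26.35
```

View pics/g_scene.png

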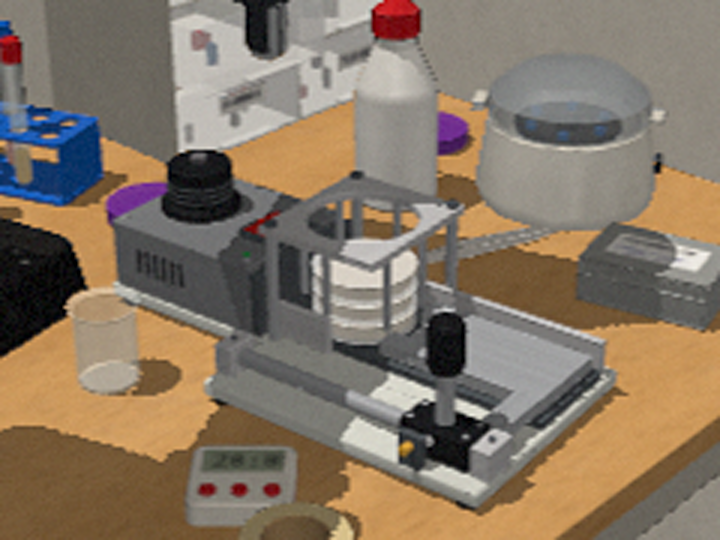

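View pics/g_side.png

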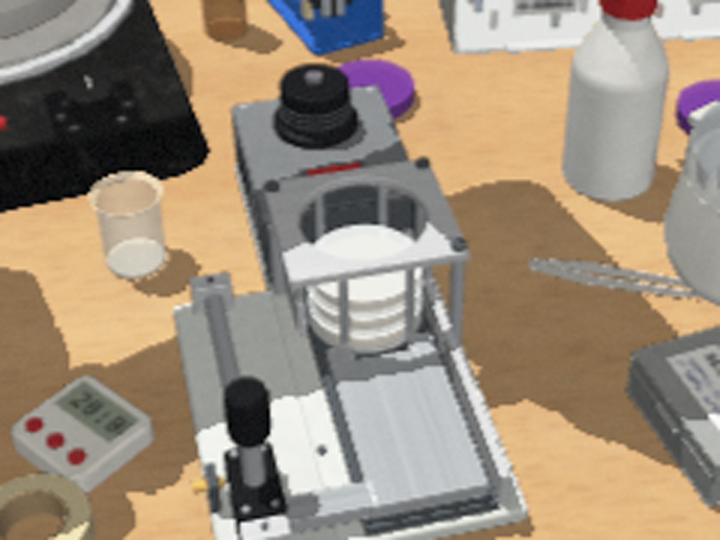

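View pics/g_wrist.png

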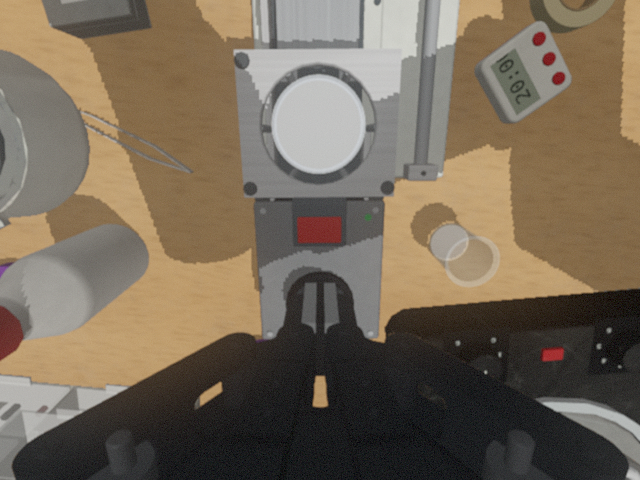

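Run:
```python
from station import ctrl
import numpy as np,cv2
from h import *
f=np.load("feeder.npy")
c=ctrl.capture("wrist"); im=c["color"].astype(int)
m=(im[:,:,0]>90)&(im[:,:,1]<60)&(im[:,:,2]<60); m[:,:250]=0;m[:,400:]=0
v,u=np.nonzero(m); print("seen",u.min(),u.max(),v.min(),v.max())
for z in (.074,.0955): print(z,proj(c,f2w(f,[(.018,.0685,z),(-.018,.0905,z)])).round(1))
ctrl.sign_off(); print(ctrl.current_time_s())
```

```text
seen 297 341 216 242
0.074 [[296.9 217. ]
 [341.4 243. ]]
0.0955 [[295.1 223.8]
 [343.1 251.7]]
the job is handed in; nothing more can be done
the job is handed in; nothing more can be done
```

I carried out all three steps and handed the job in at about 26.5 s of the 51 s allowed. No verdict is reported back, so what follows rests on my own readings and pictures.

- **Feeding:** I gripped the knob, broke the slide out of its catch and advanced in 0.8 mm steps. The dish met the stop at about 0.102 m of travel. I held it there for about 0.9 s at roughly 7 N above sliding friction, inferred from the wrist force (about 11–12 N in total).
- **Return:** I drew the slide back to about 0.5 mm from where it was parked. The pictures then showed three dishes, one step lower in the magazine.
- **Shutter:** I pressed the pad down until it stopped hard at a tool height of 0.074 m, with up to about 15 N. In the last wrist picture the pad's outline matches the shut position to about 1 pixel. The arm was then lifted clear to 0.2 m.

**Caveats:**
- The fed dish is hidden under the hood, so its final place is known only from the contact force and the travel.
- Sideways force on the knob reached about 6 N during the push, probably from a small error in my yaw estimate.
- The 2.5 N shutter friction never showed in the force readings on the way down, which I can't explain. The pictures still show the pad down.
- The bystanders look unmoved in the last pictures, judged by eye only.

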